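# Fetch the lathe centre from behind its neighbours

## Task

The pointed lathe centre sits in the deep hole of the green tool block, hemmed in by the blue tool holder and the round drill chuck. Set the tool holder upright in the middle of the wooden board and the drill chuck upright in the middle of the black rubber mat, then lift the centre straight up out of its hole and, keeping it upright, stand it gently in the yellow cup stand. Finally put the tool holder and the drill chuck back upright on the tool block, each in the place where it stood at the start, and leave the red bin, the bottle and the tape measure alone.

Things in the scene. Friction and masses are not known exactly. Their poses are not given: they have to be found in the camera images.
- centre: Lathe centre: upright round steel bar, 26 mm diameter, 134 mm long, 0.5 kg, the top 19 mm a cone, a brass band just below the cone. Origin: centre of its flat lower end; z up along it. It starts in the well of the tool block with 59 mm showing above the block's top (40 mm cylinder, 19 mm cone).
- holder: Tool holder: blue steel block with dark strips, 44 x 44 mm, 56 high, 0.6 kg, an 18 mm wide, 10 mm high steel nut on top. Origin: centre of its underside; z up, x and y square to its sides. Starts on top of the tool block at one side of the centre (which side varies), about 11 mm from it, square to the block within 0.08 rad.
- chuck: Drill chuck: round steel body standing nose up, 46 mm diameter up to 42 mm, tapering to a 20 mm nose at 62 mm, dark band round it, 0.65 kg. Origin: centre of its underside; z up. At the start it stands on top of the tool block on the other side of the centre, about 10 mm from it.
- tool_block: Green block, fixed: 90 (x) by 170 (y) mm, 80 high, flat top. Origin: centre of underside, on the axis of its round well, 29 mm wide, 75 deep, open up. Two fixed steel cheeks at x = -26 and +26 mm, 6 thick, 36 wide in y, 40 high above the top, leave no room there for fingers: grip the centre on its +y and -y sides. Holder and chuck start on the top at x = 0, y = +46 or -46 mm, either way round.
- board: Wooden board, pale wood, fixed on the bench: 100 x 100 mm, 12 mm thick. Origin: centre of its underside. Parking place of the tool holder.
- mat: Rubber mat, black, fixed on the bench: 100 x 100 mm, 12 mm thick. Origin: centre of its underside. Parking place of the drill chuck.
- stand: Cup stand, yellow plastic, fixed on the bench: a 68 mm disc 12 mm thick with a raised round rim on it, 44 mm inside diameter, 12 mm high (rim top 24 mm above the bench). Origin: centre of its underside; the centre stands on the floor inside the rim, 12 mm above the origin.
- red_bin: Red open plastic bin, 90 x 120 mm, 50 mm high, loose. Origin: centre of its underside. Leave alone.
- bottle: White plastic bottle with grey cap, 64 mm diameter, 160 mm high, loose. Origin: centre of its underside. Leave alone.
- tape: Black and yellow tape measure, 65 x 32 mm, 60 mm high, loose. Origin: centre of its underside. Leave alone.
There are look-alikes about, which are no part of the job. Leave any orange or pink look-alike of the chuck alone. What is shaped like the holder but pink is not meant.

How it is judged:
By the outcome, as a careful person would: the job done as asked, in the order asked, and still so for the second after the job is handed in, with the robot touching nothing.
It also fails if it takes over 128 s, if anything falls off the work surface, if the arm or the gripper's body presses on something with over 40 N, if the wrist force passes 120 N, or if a joint passes its speed limit or range.

## Robot

A 6-joint arm with a two-finger parallel gripper is mounted at the origin on the work surface. World frame = base frame: x ahead of the robot, y to its left, z up, the work surface at z = 0. Lengths are in m, angles in rad, forces in N, time in s.
With the tool pointing down it reaches from about 0.3 to 0.775 m from the base axis. Payload 14.6 kg.
Tool frame: the origin (TCP) lies at the very end of the fingers, on their centre line; the grasp point (between the pads) lies 19 mm behind it; z points along the fingers, y is the line along which they close (so a half turn about z gives the same grasp; the last joint's range is limited). The gripper opens to 94 mm and grips with 3 to 60 N. Pads are 16 mm wide; open, the fingers measure 119 mm over their backs; the gripper's body (75 mm by 177 mm) begins 78 mm behind the grasp point.
Start: joints at [1.118, 0.3, 1.521, -0, 1.321, -0.067], TCP at [0.207, 0.51, 0.175] pointing down, gripper open.
Joint ranges: [-3.03, 3.03], [-0.79, 2.21], [0.23, 2.52], [-1.04, 4.18], [0, 3.07], [-2.55, 2.55]. Speed limits (rad/s): [2.22, 2.22, 2.57, 3.14, 3.14, 3.14].

## Interface

Orientations are given as [roll, pitch, yaw] about the fixed x, y, z axes, in that order (R = Rz(yaw) Ry(pitch) Rx(roll)).
In Python, from station import ctrl, camera, camera_info, finder gives the robot as it stands.
- The arm moves only by the tool carry_out, never from a script. Its argument "motion" is a list of rows, each a list of 2 entries, a list of its own where there are three numbers: the shift along the tool's x, y, z as a fraction of full scale, then the turn about the tool's z as a fraction of full scale. A call has 1 to 12 rows; each row is the pose to reach, as a shift and turn from the pose commanded when the call began, along the tool's axes at that moment, turning the shorter way round; what a row does not reach only later rows make up. Full scale, the value 1, is 200 mm for a shift and 360 degrees for a turn. A row lasts 1/10 s, in which the tool goes at most 50 mm and 8.59 degrees, less where a joint would pass 70% of its speed; a pose out of reach is approached as far as the arm can. A call with a number of a shift or a turn outside -1 to 1 is refused whole. A call with a gripper value outside its range is refused whole. "hand" is the closure, from -1 (fully open) to 1 (shut), set as the call begins (left out, the last holds). The fingers move at their own pace and stop on an object; "force" is the grip in N (left out, the last holds). Time passes only in rows, so rows that repeat a pose let the fingers close. It gives the time, the measured TCP pose, the force, the opening and the grip force at its end, in the units of the state.
- ctrl.get_obs(): the state, without advancing time (a new reading comes with each control period).
- camera(name): name is "scene" or "top"; returns (picture, depth): 400x640x3 uint8, blue, green, red; 400x640 float32, m along the optical axis (not along the pixel's ray), 0 where there is no reading.
- camera_info(name): a dict with "camera_matrix" (3x3 intrinsics, pixels), "origin" and "attitude" of the camera in the world. Camera axes: x right, y down, z forward; pixel columns grow to the right and rows downward; lengths in m; the calibration is good to about 2 mm. A picture is of the moment at which its call begins. camera_info takes no time and is no camera call.
- ctrl.hand_in(): hands the job in; it is judged then, once.
Trained networks look in the newest picture that a camera, given by its name, has taken for a name from the list of things; names that differ only in an ending like _2 or _b are one class to them, and where a whole thing is asked for, a point or a joint stands for the part that bears it (a point fixed in the world has none). Each returns a list of dicts, best first, with "conf" (0 to 1); they miss things now and then, are a little off and sometimes report something else, mostly with a low value. They report only what shows in the picture. A call takes as long as a camera call. They do not tell look-alikes from the thing itself.
- finder.boxes_of(camera, query): "location" ([column, row] in pixels, amid what is visible of it).
- finder.cut_out(camera, query): "mask" (400x640 bool, what is visible of it) and "location" ([column, row] in pixels, amid what is visible of it).
- finder.pinpoint(camera, query): "location" ([column, row] in pixels: a listed point, or the origin of a listed thing).
The state is a dict: "time_s": time; "qpos": joint angles; "joint_vel": joint speeds; "tau": joint torques, N m; "ee_pos": TCP position; "eef_rot": TCP orientation; "force": force on the tool from outside, world axes, zero at the start; "moment": the same for the moment, N m; "grip_width": finger opening in m; "grip_force": force on a finger pad.
Only numpy, scipy, OpenCV 4.12 (cv2) and the standard library are available. Lean on these libraries where they do the work, as an engineer would, in place of code of your own. Each camera call takes 0.05 s, during which the arm holds its last target. There are 200 camera calls.

## Working session

There is one attempt and no reset: what is moved stays moved. The work goes in short steps, Python scripts to look and compute and a tool call to move; the robot and the scene stay as the last step left them, time stands still between calls to the robot, and variables do not carry over. Pictures are saved under pics/ and viewed, at most 14 in all, crops included, and the job is handed in when it is done.

Besides the shell and the picture viewer there is one more tool, called after "Emit:" in YAML: its name, and indented under it one key for each argument. carry_out: Moves the arm, as the interface text tells. Its arguments: {"type":"object","properties":{"motion":{"type":"array","items":{"type":"array"}},"hand":{"type":"number"},"force":{"type":"number"}},"required":["motion"]}

```bash
mkdir -p pics
python3 - <<'E'
from station import ctrl,camera,camera_info,finder
import cv2,numpy as np
for n in ("scene","top"):
    p,d=camera(n); cv2.imwrite(f"pics/{n}0.png",p); np.save(f"{n}0d.npy",d); i=camera_info(n); print(n,i)
o=ctrl.get_obs(); print(o)
E
```

```text
scene {'camera_matrix': array([[427.25594014,   0.        , 319.43016634],
       [  0.        , 427.25594014, 204.84885161],
       [  0.        ,   0.        ,   1.        ]]), 'origin': array([0.85235787, 0.58039392, 1.07127817]), 'attitude': array([-2.61960655,  0.01437162,  2.64458743])}
top {'camera_matrix': array([[427.87178353,   0.        , 318.04352042],
       [  0.        , 427.87178353, 198.66945194],
       [  0.        ,   0.        ,   1.        ]]), 'origin': array([0.49111308, 0.08714936, 1.47432405]), 'attitude': array([-3.06215232e+00, -2.37495012e-03, -1.59416434e+00])}
{'time_s': 0.1, 'qpos': array([ 1.11836883e+00,  3.00395933e-01,  1.52151005e+00,  1.05135923e-06,
        1.32067781e+00, -6.65836815e-02]), 'joint_vel': array([-0.00019946, -0.00186661, -0.00179132, -0.00025676,  0.0018724 ,
       -0.00072754]), 'tau': array([ 2.42863942e-03, -5.32637036e+01, -3.53289127e+01,  7.10079493e-02,
        2.34062446e-02, -4.27278053e-06]), 'ee_pos': array([0.20686939, 0.509336  , 0.17435762]), 'eef_rot': array([-3.14060377e+00, -6.69613361e-05,  2.75574854e+00]), 'force': array([-0.2000777 , -0.42135725,  0.28709244]), 'moment': array([ 0.04003818, -0.01120332,  0.0002261 ]), 'grip_force': 0.0, 'grip_width': 0.09405862978988967}
```

View pics/scene0.png

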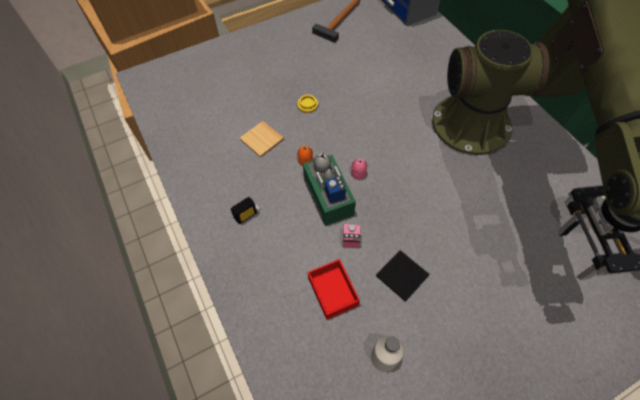

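View pics/top0.png

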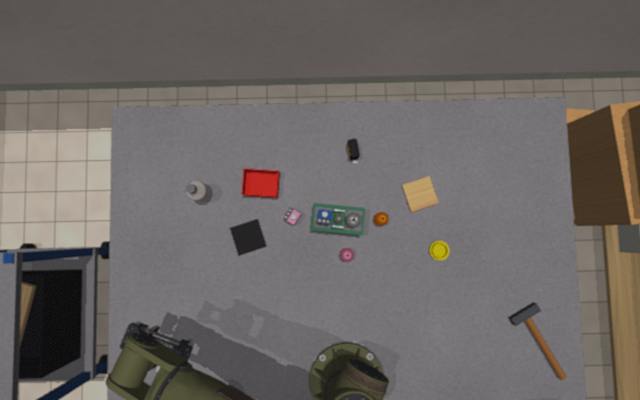

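The scene view shows the green block at about (328,188), with the chuck at (322,162) and the holder at (335,188). The top view shows the block at (338,219), holder at (325,215) on its +y side, chuck at (353,219), board (420,194), mat (248,237) and stand (440,250). The decoys are orange (381,219) and pink (347,255 and 292,216).

```bash
cat > h.py <<'E'
from station import ctrl,camera,camera_info,finder
import cv2,numpy as np
from scipy.spatial.transform import Rotation as R
def cloud(n,d):
    i=camera_info(n);K=i["camera_matrix"];v,u=np.indices(d.shape)
    P=np.stack([(u-K[0,2])/K[0,0]*d,(v-K[1,2])/K[1,1]*d,d],-1)
    return P@R.from_euler("xyz",i["attitude"]).as_matrix().T+i["origin"]
def proj(n,X):
    i=camera_info(n);K=i["camera_matrix"]
    c=(np.atleast_2d(X)-i["origin"])@R.from_euler("xyz",i["attitude"]).as_matrix()
    q=c@K.T; return q[:,:2]/q[:,2:]
def onplane(n,uv,z):
    i=camera_info(n);K=i["camera_matrix"];uv=np.atleast_2d(uv).astype(float)
    r=np.c_[(uv[:,0]-K[0,2])/K[0,0],(uv[:,1]-K[1,2])/K[1,1],np.ones(len(uv))]@R.from_euler("xyz",i["attitude"]).as_matrix().T
    return i["origin"]+r*((z-i["origin"][2])/r[:,2])[:,None]
def rect(P):
    (c,s,a)=cv2.minAreaRect((P[:,:2]*1000).astype(np.float32)); return np.round(c,1),np.round(s,1),round(a,1)
E
python3 - <<'E'
from h import *
top={"tool_block":.08,"board":.012,"mat":.012,"stand":.024,"holder":.056,"chuck":.062,"centre":.139}
for n in("top","scene"):
    p,_=camera(n); d=np.load(n+"0d.npy"); P=cloud(n,d)
    print(n,"floor z",np.round(np.median(P[d>0][:,2]),4))
    for q,h in top.items():
        for r in finder.cut_out(n,q)[:3]:
            m=r["mask"]&(d>0)
            X=P[m]
            if len(X)<5: continue
            zt=np.percentile(X[:,2],95); T=X[X[:,2]>zt-.006]
            print(q,round(r["conf"],2),np.round(r["location"]),m.sum(),"ztop",round(zt,4),"rect",*rect(T),"mean",np.round(T.mean(0)*1000,1))
            
        for r in finder.pinpoint(n,q)[:2]: print("   pin",round(r["conf"],2),np.round(r["location"],1))
E
```

```text
top floor z -0.0031
tool_block 0.87 [338. 225.] 1192 ztop 0.1232 rect [536.   18.2] [135.9  57.1] 88.7 mean [540.9  19.8 127.2]
   pin 0.93 [339.1 222.2]
board 0.89 [418. 191.] 861 ztop 0.0174 rect [ 617.1 -269.2] [ 98.7 100.1] 17.1 mean [ 616.1 -269.5   14.3]
   pin 0.65 [420.1 191.4]
mat 0.93 [247. 235.] 899 ztop 0.0174 rect [483.4 322. ] [ 99.6 100. ] 16.3 mean [483.9 322.3  14.4]
   pin 0.84 [247.5 236.1]
stand 0.81 [438. 250.] 301 ztop 0.0259 rect [ 423.  -327.1] [53.  51.6] 61.5 mean [ 422.4 -326.1   23.9]
   pin 0.61 [435.2 255.2]
holder 0.77 [292. 216.] 185 ztop 0.0672 rect [549.  167.4] [36.3 32.8] 56.7 mean [550.  166.1  65. ]
holder 0.73 [325. 216.] 200 ztop 0.1478 rect [537.3  58.8] [32.4 33.9] 58.8 mean [544.6  62.4 145.8]
holder 0.73 [419. 192.] 834 ztop 0.0174 rect [ 616.8 -269.8] [97.5 99.3] 17.1 mean [ 615.4 -270.2   14.3]
   pin 0.65 [291.5 216.8]
   pin 0.45 [323.4 215. ]
chuck 0.66 [346. 255.] 130 ztop 0.0649 rect [417.6 -11.1] [22.8 23.1] 88.3 mean [417.1 -10.7  62.2]
chuck 0.64 [354. 220.] 163 ztop 0.1454 rect [531.  -27.3] [22.2 18.9] 88.8 mean [531.1 -27.9 143
[... 899 characters left out ...]
657 rect [553.1 172.4] [42.3 33.9] 65.0 mean [551.6 170.9  63.9]
holder 0.73 [334. 190.] 448 ztop 0.1459 rect [542.7  66.1] [39.  32.3] 77.2 mean [544.4  65.5 144.2]
   pin 0.81 [354.2 239.8]
   pin 0.72 [334.9 196. ]
chuck 0.78 [360. 166.] 312 ztop 0.0631 rect [418.4  -7.4] [23.1 26.7] 46.5 mean [419.5  -6.5  61.5]
chuck 0.56 [304. 155.] 240 ztop 0.0656 rect [ 544.7 -100.7] [76.5 25.6] 71.3 mean [ 538.8 -116.4   65.7]
chuck 0.53 [322. 164.] 283 ztop 0.1442 rect [531.4 -24.4] [25.  21.9] 14.1 mean [532.  -23.7 142.4]
   pin 0.87 [318.1 167.8]
   pin 0.58 [357.8 170.3]
centre 0.39 [327. 176.] 94 ztop 0.1378 rect [544.8  31.9] [33.5 12.5] 56.3 mean [541.   26.1 135.7]
   pin 0.24 [319.2 168.6]
```

```bash
cat > seg.py <<'E'
from h import *
def hsv(n,p,d):
    H=cv2.cvtColor(p,cv2.COLOR_BGR2HSV); return H,cloud(n,d)
def pick(P,m,c,r,z0,z1):
    return P[m&(np.hypot(P[...,0]-c[0],P[...,1]-c[1])<r)&(P[...,2]>z0)&(P[...,2]<z1)]
E
python3 - <<'E'
from seg import *
for n in("top","scene"):
    p=cv2.imread(f"pics/{n}0.png"); d=np.load(n+"0d.npy"); H,P=hsv(n,p,d); h,s,v=cv2.split(H); a=d>0
    dz=np.median(pick(P,a,(.45,.1),.06,-.02,.02)[:,2]); print(n,"floor",dz)
    g=pick(P,a&(h>60)&(h<90)&(s>60),(.538,.015),.12,.072,.09); print("block",rect(g),g[:,2].mean())
    b=pick(P,a&(h>100)&(h<130)&(s>80),(.54,.06),.06,.128,.142); print("holder",rect(b),len(b))
    b=pick(P,a,(.54,.06),.02,.141,.16); print("nut",rect(b),b.mean(0))
    b=pick(P,a,(.532,-.03),.04,.115,.128); print("chuck mid",rect(b))
    b=pick(P,a,(.532,-.03),.025,.137,.15); print("chuck nose",rect(b),b.mean(0))
    y=pick(P,a&(h>20)&(h<35)&(s>100),(.423,-.325),.06,-.01,.04); print("stand",rect(y))
    for nm,c in(("bottle",(.56,.48)),("tape",(.7,-.02)),("bin",(.66,.27))):
        b=pick(P,a,c,.09,.02,.2); print(nm,rect(b),b[:,2].max())
i=cv2.imread("pics/scene0.png")[135:255,280:380]; j=cv2.imread("pics/top0.png")[190:270,280:400]
cv2.imwrite("pics/crop1.png",np.hstack([cv2.resize(i,(400,480),interpolation=2),cv2.resize(j,(400,267),interpolation=2) if 0 else cv2.copyMakeBorder(cv2.resize(j,(400,267),interpolation=2),0,213,0,0,0)]))
E
```

```text
top floor 0.0003119485400582267
block (array([535.3,  18.5]), array([167.7,  88.2]), 83.0) 0.08037452800218164
holder (array([541.4,  63.1]), array([43.4, 42.7]), 80.2) 94
nut (array([538.3,  57.4]), array([31.4, 34.8]), 65.4) [0.54442236 0.06031124 0.14536637]
chuck mid (array([532.4, -20.9]), array([59.1, 45. ]), 73.9)
chuck nose (array([528.1, -27.6]), array([28.2, 24.9]), 88.5) [ 0.53063324 -0.02774709  0.14194783]
stand (array([ 421.7, -327.3]), array([68.1, 66. ]), 12.0)
bottle (array([628.3, 473.5]), array([56.2, 44.7]), 71.9) 0.16803104339337693
tape (array([766.2, -43.2]), array([52.2, 33. ]), 9.8) 0.06875328470707998
bin (array([664.6, 273.8]), array([120.9,  90.4]), 84.8) 0.062009007304298036
scene floor 0.0003747720441495961
block (array([538. ,  20.9]), array([170.5,  88.9]), 82.9) 0.07973884174182609
holder (array([544.7,  65.6]), array([43.8, 40.4]), 78.9) 139
nut (array([541.6,  61.3]), array([24.7, 33.4]), 87.6) [0.54670405 0.0634213  0.14524242]
chuck mid (array([533.1, -20.4]), array([35.9, 44.9]), 67.0)
chuck nose (array([531.9, -23. ]), array([27.7, 24.9]), 19.0) [ 0.53245258 -0.0237617   0.14194149]
stand (array([ 424.8, -329.4]), array([72.5, 76.1]), 29.4)
bottle (array([628.9, 477.2]), array([62.9, 41.1]), 87.2) 0.1641815425356814
tape (array([766. , -39.9]), array([52. , 34.2]), 8.7) 0.0661992132322522
bin (array([665.7, 275.6]), array([122.1,  90.6]), 85.3) 0.05539096552643885
```

View pics/crop1.png

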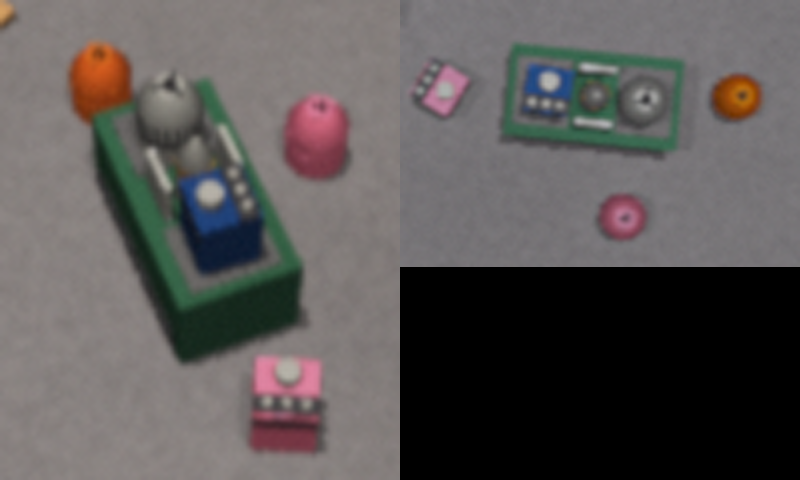

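The crop shows the block turned about -7°, with the cheeks, the centre between them, the blue holder at the +y end and the chuck at the -y end. The averaged positions are good enough to start moving.

```bash
cat > go.py <<'E'
from h import *
def go(*tg):
    "targets (x,y,z,yaw) -> fractions relative to the present pose"
    o=ctrl.get_obs(); A=R.from_euler("xyz",o["eef_rot"]); p=o["ee_pos"]; yaw=o["eef_rot"][2]
    A0=R.from_euler("xyz",[np.pi,0,yaw])
    print("t",round(o["time_s"],2),"pos",np.round(p*1000,1),"rot",np.round(o["eef_rot"],3),"F",np.round(o["force"],1),"w",round(o["grip_width"]*1000,1),"gf",round(o["grip_force"],1),"q6",round(o["qpos"][5],2))
    for t in tg:
        t=np.array(t,float); l=A0.inv().apply(t[:3]-p)/.2
        dt=-(t[3]-yaw); dt=(dt+np.pi)%(2*np.pi)-np.pi
        print(np.round(l,4).tolist(),round(dt/2/np.pi,4))
E
python3 -c "
from go import *
go((.35,.35,.25,2.1),(.542,.0645,.23,1.40))"
```

```text
t 1.6 pos [207.  509.6 174.9] rot [3.142 0.    2.756] F [-0.2 -0.2  0.3] w 93.9 gf 0.0 q6 -0.07
[-0.9629, -0.4702, -0.3757] 0.1044
[-2.3895, -1.4315, -0.2757] 0.2158
```

Emit:
carry_out:
  motion:
    - [[-0.15,-0.07,-0.1],0.02]
    - [[-0.35,-0.17,-0.2],0.04]
    - [[-0.55,-0.27,-0.3],0.06]
    - [[-0.75,-0.37,-0.37],0.08]
    - [[-0.9,-0.44,-0.37],0.1]
    - [[-0.96,-0.47,-0.375],0.105]
    - [[-0.96,-0.47,-0.375],0.105]
  hand: -1

```text
time_s: 2.3
ee_pos: [0.3501, 0.3496, 0.2499]
eef_rot: [-3.142, -0.0, 2.095]
force: [-0.0, -0.1, -0.1]
grip_width: 0.0943
grip_force: 0.0
```

```bash
python3 -c "
from go import *
go((.45,.2,.25,1.7),(.542,.0645,.23,1.40))"
```

```text
t 2.3 pos [350.1 349.6 249.9] rot [-3.142 -0.     2.095] F [-0.  -0.1 -0.1] w 94.3 gf 0.0 q6 0.19
[-0.8974, 0.058, -0.0007] 0.0629
[-1.7142, 0.1169, 0.0993] 0.1107
```

Emit:
carry_out:
  motion:
    - [[-0.15,0.01,0],0.02]
    - [[-0.38,0.03,0],0.04]
    - [[-0.62,0.04,0],0.06]
    - [[-0.85,0.06,0],0.08]
    - [[-0.95,0.065,0],0.1]
    - [[-1,0.068,0],0.1107]
    - [[-1,0.068,0],0.1107]

```text
time_s: 3.0
ee_pos: [0.4615, 0.1844, 0.2494]
eef_rot: [-3.141, 0.0, 1.402]
force: [0.6, 0.1, 0.6]
grip_width: 0.0937
grip_force: 0.0
```

```bash
python3 -c "
from go import *
go((.542,.0645,.23,1.40))"
```

```text
t 3.0 pos [461.5 184.4 249.4] rot [-3.141  0.     1.402] F [0.6 0.1 0.6] w 93.7 gf 0.0 q6 0.48
[-0.5233, 0.4975, 0.097] 0.0002
```

Emit:
carry_out:
  motion:
    - [[-0.12,0.11,0.02],0]
    - [[-0.27,0.25,0.05],0]
    - [[-0.42,0.4,0.08],0]
    - [[-0.5,0.48,0.095],0]
    - [[-0.523,0.4975,0.097],0]
    - [[-0.523,0.4975,0.097],0]
    - [[-0.523,0.4975,0.097],0]

```text
time_s: 3.7
ee_pos: [0.5414, 0.0657, 0.2307]
eef_rot: [3.141, -0.0, 1.403]
force: [0.2, 1.1, 0.1]
grip_width: 0.0938
grip_force: 0.0
```

Run:
```python
from go import *
p,d=camera("scene");np.save("d1.npy",d)
go((.542,.0645,.090,1.40))
o=ctrl.get_obs();A=R.from_euler("xyz",o["eef_rot"]);
def mark(im,X,c):
    u=proj("scene",X)[0]; cv2.circle(im,(int(round((u[0]-270)*8)),int(round((u[1]-110)*6.4))) ,3,c,-1)
im=cv2.resize(p[110:200,270:370],(800,576),interpolation=2)
for s in(-1,1): 
    for e in (.047,.0595): mark(im,o["ee_pos"]+A.apply([0,s*e,0]),(0,0,255))
cv2.imwrite("pics/s1.png",im)
```

```text
t 3.75 pos [541.4  65.6 230.8] rot [ 3.141 -0.     1.403] F [-0.2 -0.2  0.7] w 94.2 gf 0.0 q6 0.22
[-0.0051, 0.0038, 0.704] 0.0005
```

View pics/s1.png

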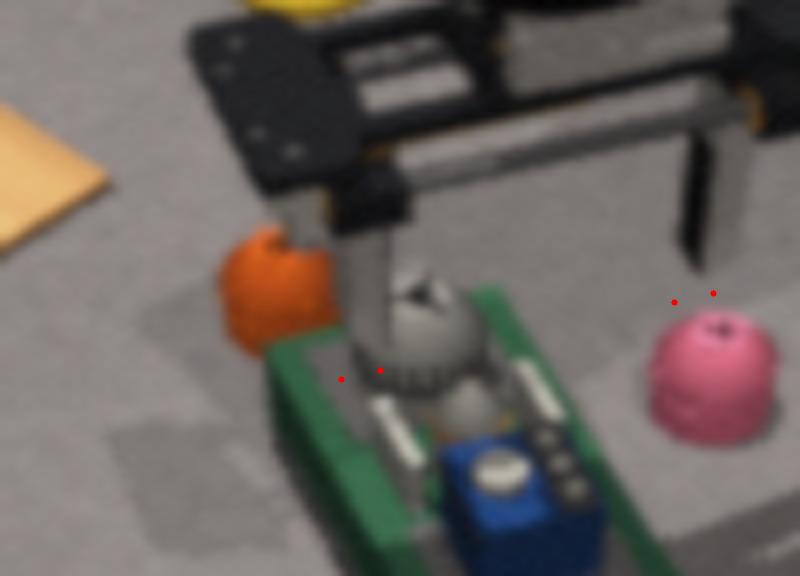

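The view shows the gripper above the block, with the left fingertip at about (372,348) and the right at (695,268) in the crop. Both are some 28 crop pixels above their projected points, so I'll check this with depth.

Run:
```python
from go import *
p,dt=camera("top"); ps,ds=camera("scene")
o=ctrl.get_obs();A=R.from_euler("xyz",o["eef_rot"])
for n,d in(("scene",ds),("top",dt)):
    P=cloud(n,d); L=A.inv().apply((P-o["ee_pos"]).reshape(-1,3)).reshape(P.shape)
    m=(d>0)&(abs(L[...,0])<.03)&(abs(L[...,1])<.1)&(L[...,2]<.02)&(L[...,2]>-.09)
    X=L[m]*1000
    print(n,len(X))
    for s in(-1,1):
        Y=X[(X[:,1]*s>35)&(abs(X[:,0])<20)]
        if len(Y): 
            i=np.argsort(-Y[:,2])[:12]; print(s,len(Y),"x",np.percentile(Y[:,0],[5,50,95]).round(1),"y",np.percentile(Y[:,1],[5,50,95]).round(1));print(Y[i].round(0).tolist())
```

```text
scene 227
-1 123 x [-4.   9.5 12.1] y [-57.7 -49.1 -46.7]
[[-8.0, -48.0, -29.0], [8.0, -49.0, -30.0], [9.0, -51.0, -30.0], [0.0, -47.0, -32.0], [8.0, -49.0, -33.0], [9.0, -51.0, -34.0], [5.0, -48.0, -34.0], [8.0, -46.0, -34.0], [-0.0, -47.0, -36.0], [12.0, -52.0, -37.0], [10.0, -53.0, -38.0], [9.0, -48.0, -38.0]]
1 104 x [-5.4 10.2 11.7] y [47.5 54.9 59.1]
[[11.0, 51.0, -36.0], [12.0, 49.0, -36.0], [10.0, 56.0, -37.0], [10.0, 51.0, -39.0], [11.0, 49.0, -39.0], [13.0, 54.0, -39.0], [10.0, 53.0, -39.0], [10.0, 48.0, -40.0], [-3.0, 58.0, -41.0], [10.0, 56.0, -41.0], [10.0, 58.0, -42.0], [8.0, 57.0, -42.0]]
top 0
```

Emit:
carry_out:
  motion:
    - [[0,0.004,0.15],0]
    - [[0,0.004,0.3],0]
    - [[0,0.004,0.45],0]
    - [[0,0.004,0.58],0]
    - [[0,0.004,0.66],0]
    - [[0,0.004,0.71],0]
    - [[0,0.004,0.724],0]
    - [[0,0.004,0.724],0]
    - [[0,0.004,0.724],0]

```text
time_s: 4.75
ee_pos: [0.5431, 0.0641, 0.0866]
eef_rot: [3.14, -0.0, 1.401]
force: [0.1, -0.2, 0.1]
grip_width: 0.0941
grip_force: 0.0
```

Emit:
carry_out:
  motion:
    - [[0,0,0],0]
    - [[0,0,0],0]
    - [[0,0,0],0]
    - [[0,0,0],0]
    - [[0,0,0],0]
    - [[0,0,0],0]
    - [[0,0,0],0]
    - [[0,0,0],0]
    - [[0,0,0],0]
    - [[0,0,0],0]
  hand: 1
  force: 25

```text
time_s: 5.75
ee_pos: [0.5425, 0.0639, 0.0856]
eef_rot: [-3.141, 0.0, 1.401]
force: [-2.9, -0.3, 1.9]
grip_width: 0.0439
grip_force: 25.0
```

Emit:
carry_out:
  motion:
    - [[0,0,-0.04],0]
    - [[0,0,-0.12],0]
    - [[0,0,-0.24],0]
    - [[0,0,-0.36],0]
    - [[0,0,-0.48],0]
    - [[0,0,-0.6],0]
    - [[0,0,-0.7],0]
    - [[0,0,-0.74],0]
    - [[0,0,-0.74],0]
  force: 35

```text
time_s: 6.65
ee_pos: [0.5428, 0.0639, 0.2341]
eef_rot: [3.141, -0.0, 1.401]
force: [-0.0, -0.6, -7.8]
grip_width: 0.0435
grip_force: 35.0
```

```bash
python3 -c "
from go import *
go((.6177,-.2687,.23,1.40))"
```

```text
t 6.65 pos [542.8  63.9 234.1] rot [ 3.141 -0.     1.401] F [-0.  -0.6 -7.8] w 43.5 gf 35.0 q6 0.22
[-1.5756, 0.651, 0.0203] 0.0001
```

Emit:
carry_out:
  motion:
    - [[-0.08,0.033,0],0]
    - [[-0.2,0.083,0],0]
    - [[-0.34,0.14,0],0]
    - [[-0.48,0.198,0],0]
    - [[-0.6,0.248,0],0]
    - [[-0.72,0.298,0],0]
    - [[-0.83,0.343,0],0]
    - [[-0.92,0.38,0],0]
    - [[-1,0.413,0],0]

```text
time_s: 7.55
ee_pos: [0.5901, -0.1482, 0.2325]
eef_rot: [-3.14, -0.0, 1.4]
force: [-0.4, -0.6, -6.7]
grip_width: 0.0438
grip_force: 35.0
```

Emit:
carry_out:
  motion:
    - [[-0.11,0.045,0],0]
    - [[-0.23,0.095,0],0]
    - [[-0.35,0.145,0],0]
    - [[-0.45,0.188,0],0]
    - [[-0.53,0.22,0],0]
    - [[-0.57,0.236,0],0]
    - [[-0.576,0.238,0],0]
    - [[-0.576,0.238,0.1],0]
    - [[-0.576,0.238,0.2],0]
    - [[-0.576,0.238,0.3],0]
    - [[-0.576,0.238,0.4],0]
    - [[-0.576,0.238,0.5],0]

```text
time_s: 8.75
ee_pos: [0.6176, -0.2677, 0.133]
eef_rot: [3.142, -0.0, 1.401]
force: [-0.4, -1.5, -7.0]
grip_width: 0.0437
grip_force: 35.0
```

```bash
python3 -c "
from go import *
go((.6177,-.2687,.018,1.40))"
```

```text
t 8.75 pos [ 617.6 -267.7  133. ] rot [ 3.142 -0.     1.401] F [-0.4 -1.5 -7. ] w 43.7 gf 35.0 q6 -0.29
[-0.005, 0.0014, 0.5748] 0.0002
```

Emit:
carry_out:
  motion:
    - [[-0.005,0,0.12],0]
    - [[-0.005,0,0.24],0]
    - [[-0.005,0,0.36],0]
    - [[-0.005,0,0.45],0]
    - [[-0.005,0,0.51],0]
    - [[-0.005,0,0.545],0]
    - [[-0.005,0,0.56],0]
    - [[-0.005,0,0.567],0]
    - [[-0.005,0,0.573],0]
    - [[-0.005,0,0.573],0]

```text
time_s: 9.75
ee_pos: [0.6176, -0.2699, 0.0195]
eef_rot: [3.141, 0.0, 1.4]
force: [0.3, 0.6, -7.9]
grip_width: 0.044
grip_force: 35.0
```

Emit:
carry_out:
  motion:
    - [[0,0,0.005],0]
    - [[0,0,0.01],0]
    - [[0,0,0.01],0]

```text
time_s: 10.05
ee_pos: [0.6175, -0.2699, 0.0177]
eef_rot: [3.141, 0.0, 1.4]
force: [-2.0, 0.9, -0.6]
grip_width: 0.0434
grip_force: 35.0
```

Contact was at z = 17.7 mm as predicted. Release it and lift.

Emit:
carry_out:
  motion:
    - [[0,0,0],0]
    - [[0,0,0],0]
    - [[0,0,0],0]
    - [[0,0,0],0]
    - [[0,0,0],0]
    - [[0,0,0],0]
    - [[0,0,0],0]
  hand: -1

```text
time_s: 10.75
ee_pos: [0.6174, -0.2698, 0.017]
eef_rot: [-3.142, 0.0, 1.401]
force: [-0.0, -0.5, -0.1]
grip_width: 0.0931
grip_force: 0.0
```

Emit:
carry_out:
  motion:
    - [[0,0,-0.08],0]
    - [[0,0,-0.2],0]
    - [[0,0,-0.35],0]
    - [[0,0,-0.55],0]
    - [[0,0,-0.75],0]
    - [[0,0,-0.9],0]
    - [[0,0,-0.99],0]
    - [[0.1,0,-0.99],0]
    - [[0.3,-0.05,-0.99],0]
    - [[0.5,-0.1,-0.99],0]
    - [[0.55,-0.12,-0.99],0]
    - [[0.55,-0.12,-0.99],0]

```text
time_s: 11.95
ee_pos: [0.6123, -0.1552, 0.2152]
eef_rot: [-3.141, -0.0, 1.403]
force: [0.5, -0.3, 0.4]
grip_width: 0.0942
grip_force: 0.0
```

Run:
```python
from seg import *
from go import go
for n in("top","scene"):
    p,d=camera(n); cv2.imwrite(f"pics/{n}2.png",p); np.save(f"{n}2d.npy",d); H,P=hsv(n,p,d); h,s,v=cv2.split(H); a=d>0
    b=pick(P,a&(h>100)&(h<130)&(s>80),(.617,-.27),.06,.055,.075); print("holder",rect(b),len(b))
    b=pick(P,a,(.531,-.026),.03,.137,.15); print("chuck nose",rect(b),b.mean(0),len(b))
    b=pick(P,a,(.531,-.026),.035,.1,.15); print("chuck",rect(b),len(b))
    b=pick(P,a,(.5366,.0197),.02,.11,.15); print("centre",rect(b),b.mean(0) if len(b) else 0,len(b))
go((.531,-.026,.22,1.44))
```

```text
holder (array([0., 0.]), array([0., 0.]), 0.0) 0
chuck nose (array([531.5, -28.5]), array([26.5, 28. ]), 62.4) [ 0.53080003 -0.02827082  0.14117653] 59
chuck (array([528.3, -23.5]), array([45.1, 55.1]), 25.2) 177
centre (array([536. ,  18.5]), array([25.7, 22. ]), 0.2) [0.53528346 0.01843813 0.12722325] 55
holder (array([ 621.8, -267.4]), array([42.4, 37.7]), 83.3) 96
chuck nose (array([531.3, -24.8]), array([23.8, 25. ]), 15.5) [ 0.53254015 -0.02450142  0.14194909] 65
chuck (array([534.1, -20.3]), array([35.6, 44.4]), 62.7) 264
centre (array([537.8,  23. ]), array([22.3, 24.6]), 63.8) [0.53913759 0.02422386 0.12455622] 85
t 12.05 pos [ 612.3 -157.7  215. ] rot [-3.141  0.     1.401] F [-0.2 -0.4  0.4] w 94.0 gf 0.0 q6 -0.14
[0.5799, -0.5124, -0.0252] -0.0063
```

Emit:
carry_out:
  motion:
    - [[0.08,-0.07,0],0]
    - [[0.2,-0.18,0],0]
    - [[0.33,-0.29,0],0]
    - [[0.45,-0.4,0],-0.003]
    - [[0.54,-0.475,0],-0.007]
    - [[0.577,-0.51,0],-0.007]
    - [[0.577,-0.51,0.05],-0.007]
    - [[0.577,-0.51,0.2],-0.007]
    - [[0.577,-0.51,0.35],-0.007]
    - [[0.577,-0.51,0.45],-0.007]
    - [[0.577,-0.51,0.45],-0.007]

```text
time_s: 13.15
ee_pos: [0.5303, -0.0275, 0.1216]
eef_rot: [-3.136, 0.0, 1.443]
force: [0.4, 0.2, -0.0]
grip_width: 0.0939
grip_force: 0.0
```

```bash
python3 -c "
from go import *
go((.5315,-.0265,.084,1.447))"
```

```text
t 13.15 pos [530.3 -27.5 121.6] rot [-3.136  0.     1.443] F [ 0.4  0.2 -0. ] w 93.9 gf 0.0 q6 0.01
[0.0055, 0.0053, 0.1881] -0.0007
```

Emit:
carry_out:
  motion:
    - [[0.003,0.003,0.06],0]
    - [[0.0055,0.005,0.12],0]
    - [[0.0055,0.005,0.165],0]
    - [[0.0055,0.005,0.185],0]
    - [[0.0055,0.005,0.185],0]
    - [[0.0055,0.005,0.185],0]

```text
time_s: 13.75
ee_pos: [0.5328, -0.0253, 0.0884]
eef_rot: [3.141, 0.0, 1.445]
force: [0.6, -0.3, -0.5]
grip_width: 0.0943
grip_force: 0.0
```

Emit:
carry_out:
  motion:
    - [[0,0,0],0]
    - [[0,0,0],0]
    - [[0,0,0],0]
    - [[0,0,0],0]
    - [[0,0,0],0]
    - [[0,0,0],0]
    - [[0,0,0],0]
    - [[0,0,0],0]
    - [[0,0,0],0]
    - [[0,0,0],0]
  hand: 1
  force: 35

```text
time_s: 14.75
ee_pos: [0.5321, -0.0252, 0.088]
eef_rot: [-3.141, 0.0, 1.445]
force: [-6.1, 0.7, 3.2]
grip_width: 0.0441
grip_force: 35.0
```

Emit:
carry_out:
  motion:
    - [[0,0,-0.03],0]
    - [[0,0,-0.08],0]
    - [[0,0,-0.16],0]
    - [[0,0,-0.28],0]
    - [[0,0,-0.4],0]
    - [[0,0,-0.52],0]
    - [[0,0,-0.64],0]
    - [[0,0,-0.7],0]
    - [[0,0,-0.72],0]
    - [[0,0,-0.72],0]

```text
time_s: 15.75
ee_pos: [0.5325, -0.0253, 0.2317]
eef_rot: [-3.141, 0.0, 1.445]
force: [-0.2, 0.4, -8.0]
grip_width: 0.0442
grip_force: 35.0
```

Run:
```python
from go import *
p,d=camera("scene"); cv2.imwrite("pics/s3.png",cv2.resize(p[90:210,240:400],(800,600),interpolation=2))
go((.484,.3235,.225,1.445))
```

```text
t 15.8 pos [532.2 -25.3 231.1] rot [-3.14   0.     1.444] F [ 0.9 -0.4 -8.5] w 44.2 gf 35.0 q6 0.01
[1.6997, -0.459, 0.0303] -0.0001
```

View pics/s3.png

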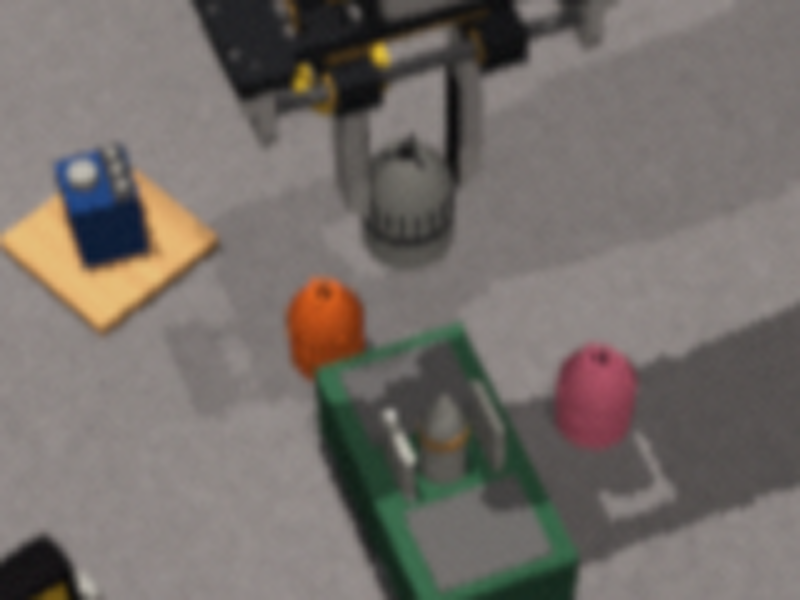

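The view shows the chuck hanging upright at (408,200), the holder upright in the middle of the board at (100,205) and the centre undisturbed at (443,440). On to the mat.

Emit:
carry_out:
  motion:
    - [[0.08,-0.02,0],0]
    - [[0.2,-0.054,0],0]
    - [[0.33,-0.09,0],0]
    - [[0.46,-0.124,0],0]
    - [[0.59,-0.16,0],0]
    - [[0.72,-0.195,0],0]
    - [[0.86,-0.232,0],0]
    - [[1,-0.27,0],0]

```text
time_s: 16.6
ee_pos: [0.5035, 0.1809, 0.2307]
eef_rot: [-3.14, 0.001, 1.444]
force: [0.4, 0.8, -8.0]
grip_width: 0.0441
grip_force: 35.0
```

Emit:
carry_out:
  motion:
    - [[0.12,-0.032,0],0]
    - [[0.25,-0.07,0],0]
    - [[0.38,-0.102,0],0]
    - [[0.5,-0.135,0],0]
    - [[0.6,-0.162,0],0]
    - [[0.67,-0.181,0],0]
    - [[0.7,-0.189,0],0]
    - [[0.7,-0.189,0.1],0]
    - [[0.7,-0.189,0.25],0]
    - [[0.7,-0.189,0.4],0]
    - [[0.7,-0.189,0.5],0]
    - [[0.7,-0.189,0.5],0]

```text
time_s: 17.8
ee_pos: [0.4831, 0.3221, 0.1289]
eef_rot: [-3.137, 0.004, 1.444]
force: [-0.7, 0.4, -8.2]
grip_width: 0.0441
grip_force: 35.0
```

```bash
python3 -c "
from go import *
go((.484,.3235,.0205,1.445))"
```

```text
t 17.8 pos [483.1 322.1 128.9] rot [-3.137  0.004  1.444] F [-0.7  0.4 -8.2] w 44.1 gf 35.0 q6 0.65
[0.0074, 0.0034, 0.5419] -0.0002
```

Emit:
carry_out:
  motion:
    - [[0.005,0.003,0.12],0]
    - [[0.005,0.003,0.25],0]
    - [[0.005,0.003,0.37],0]
    - [[0.005,0.003,0.45],0]
    - [[0.005,0.003,0.5],0]
    - [[0.005,0.003,0.52],0]
    - [[0.005,0.003,0.53],0]
    - [[0.005,0.003,0.536],0]
    - [[0.005,0.003,0.541],0]
    - [[0.005,0.003,0.541],0]

```text
time_s: 18.8
ee_pos: [0.4852, 0.3246, 0.0243]
eef_rot: [3.141, -0.0, 1.445]
force: [0.6, -0.7, -8.2]
grip_width: 0.0441
grip_force: 35.0
```

Emit:
carry_out:
  motion:
    - [[0,0,0.008],0]
    - [[0,0,0.015],0]
    - [[0,0,0.019],0]
    - [[0,0,0.021],0]
    - [[0,0,0.021],0]

```text
time_s: 19.3
ee_pos: [0.4851, 0.3245, 0.0201]
eef_rot: [3.141, -0.0, 1.445]
force: [-3.0, -2.8, -0.0]
grip_width: 0.044
grip_force: 35.0
```

Emit:
carry_out:
  motion:
    - [[0,0,0],0]
    - [[0,0,0],0]
    - [[0,0,0],0]
    - [[0,0,0],0]
    - [[0,0,0],0]
    - [[0,0,0],0]
    - [[0,0,0],0]
  hand: -1

```text
time_s: 20.0
ee_pos: [0.485, 0.3245, 0.0197]
eef_rot: [3.142, -0.0, 1.445]
force: [-0.8, -0.1, 0.3]
grip_width: 0.0935
grip_force: 0.0
```

Emit:
carry_out:
  motion:
    - [[0,0,-0.08],0]
    - [[0,0,-0.2],0]
    - [[0,0,-0.35],0]
    - [[0,0,-0.55],0]
    - [[0,0,-0.75],0]
    - [[0,0,-0.9],0]
    - [[0,0,-0.98],0]
    - [[0,0,-1],0]
    - [[0,0,-1],0]

```text
time_s: 20.9
ee_pos: [0.485, 0.3245, 0.2194]
eef_rot: [3.142, -0.0, 1.445]
force: [0.3, -0.1, -0.7]
grip_width: 0.0937
grip_force: 0.0
```

Run:
```python
from seg import *
from go import go
for n in("top","scene"):
    p,d=camera(n); cv2.imwrite(f"pics/{n}4.png",p); np.save(f"{n}4d.npy",d); H,P=hsv(n,p,d); h,s,v=cv2.split(H); a=d>0
    g=pick(P,a&(h>60)&(h<90)&(s>60),(.538,.015),.12,.072,.09); print(n,"block",rect(g))
    b=pick(P,a&(h>100)&(h<130)&(s>80),(.617,-.27),.06,.05,.08); print("holder",rect(b),len(b))
    b=pick(P,a,(.485,.3245),.04,.03,.09); print("chuck",rect(b),len(b))
    b=pick(P,a,(.485,.3245),.04,.068,.09); print("nose",rect(b),len(b),b.mean(0) if len(b) else 0)
    b=pick(P,a,(.5375,.0205),.02,.095,.15); print("centre",rect(b),b.mean(0),len(b))
    b=pick(P,a,(.5375,.0205),.02,.124,.15); print("cone",rect(b),b.mean(0),len(b))
go((.5366,.0197,.22,-.122),(.5366,.0197,.22,3.02))
```

```text
top block (array([535.2,  18.3]), array([168. ,  88.1]), 82.9)
holder (array([ 615.8, -268. ]), array([41.8, 41.3]), 80.0) 92
chuck (array([486.4, 316.1]), array([46. , 36.3]), 26.8) 151
nose (array([484.7, 319. ]), array([28.8, 23.4]), 27.5) 54 [0.48417663 0.31906134 0.074742  ]
centre (array([536.1,  18.2]), array([22.2, 25.6]), 89.2) [0.53538531 0.01825141 0.12748856] 56
cone (array([537.3,  17. ]), array([18.8, 21.9]), 88.8) [0.5360361  0.01850972 0.13067096] 38
scene block (array([538.2,  21.1]), array([171.9,  88.8]), 83.0)
holder (array([ 620.2, -265.9]), array([43.4, 40. ]), 80.7) 113
chuck (array([486.5, 324.1]), array([45. , 45.8]), 38.6) 315
nose (array([485.7, 324.1]), array([26.2, 31.3]), 16.2) 98 [0.48688318 0.32395604 0.07310522]
centre (array([537.8,  23. ]), array([20.4, 25. ]), 65.9) [0.53971816 0.02512464 0.11966192] 110
cone (array([539.9,  22.8]), array([17. , 23.7]), 43.4) [0.53857026 0.02270846 0.13046161] 46
t 21.0 pos [484.7 324.3 218.3] rot [-3.140e+00  1.000e-03  1.444e+00] F [ 0.9 -0.7 -0.2] w 94.0 gf 0.0 q6 0.65
[-1.4779, 0.4494, -0.0087] 0.2493
[-1.4779, 0.4494, -0.0087] -0.2508
```

Emit:
carry_out:
  motion:
    - [[-0.1,0.03,0],0.02]
    - [[-0.25,0.08,0],0.04]
    - [[-0.45,0.14,0],0.065]
    - [[-0.65,0.2,0],0.09]
    - [[-0.85,0.26,0],0.11]
    - [[-0.95,0.29,0],0.135]
    - [[-1,0.3,0],0.16]
    - [[-1,0.3,0],0.18]
    - [[-1,0.3,0],0.205]
    - [[-1,0.3,0],0.23]
    - [[-1,0.3,0],0.2493]
    - [[-1,0.3,0],0.2493]

```text
time_s: 22.2
ee_pos: [0.519, 0.1184, 0.2185]
eef_rot: [3.141, 0.002, -0.124]
force: [-0.4, -0.1, 0.4]
grip_width: 0.094
grip_force: 0.0
```

```bash
python3 -c "
from go import *
go((.537,.0197,.22,-.122))"
```

```text
t 22.2 pos [519.  118.4 218.5] rot [ 3.141e+00  2.000e-03 -1.240e-01] F [-0.4 -0.1  0.4] w 94.0 gf 0.0 q6 1.85
[0.1504, 0.4786, -0.0074] -0.0003
```

Emit:
carry_out:
  motion:
    - [[0.04,0.12,0],0]
    - [[0.09,0.28,0],0]
    - [[0.13,0.41,0],0]
    - [[0.15,0.47,0],0]
    - [[0.1504,0.4786,0],0]
    - [[0.1504,0.4786,0.05],0]
    - [[0.1504,0.4786,0.2],0]
    - [[0.1504,0.4786,0.35],0]
    - [[0.1504,0.4786,0.45],0]
    - [[0.1504,0.4786,0.45],0]
    - [[0.1504,0.4786,0.45],0]

```text
time_s: 23.3
ee_pos: [0.5376, 0.0207, 0.1299]
eef_rot: [-3.142, 0.0, -0.12]
force: [0.9, 0.1, 0.2]
grip_width: 0.094
grip_force: 0.0
```

```bash
python3 -c "
from go import *
go((.537,.0197,.086,-.122))"
```

```text
t 23.3 pos [537.6  20.7 129.9] rot [-3.142  0.    -0.12 ] F [0.9 0.1 0.2] w 94.0 gf 0.0 q6 1.66
[-0.0022, 0.0051, 0.2195] 0.0003
```

Emit:
carry_out:
  motion:
    - [[-0.002,0.003,0.06],0]
    - [[-0.002,0.003,0.13],0]
    - [[-0.002,0.003,0.18],0]
    - [[-0.002,0.003,0.208],0]
    - [[-0.002,0.003,0.208],0]
    - [[-0.002,0.003,0.208],0]

```text
time_s: 23.9
ee_pos: [0.5373, 0.0192, 0.0882]
eef_rot: [3.142, -0.0, -0.122]
force: [-0.2, -0.3, -0.4]
grip_width: 0.0941
grip_force: 0.0
```

Emit:
carry_out:
  motion:
    - [[0,0,0],0]
    - [[0,0,0],0]
    - [[0,0,0],0]
    - [[0,0,0],0]
    - [[0,0,0],0]
    - [[0,0,0],0]
    - [[0,0,0],0]
    - [[0,0,0],0]
    - [[0,0,0],0]
    - [[0,0,0],0]
    - [[0,0,0],0]
    - [[0,0,0],0]
  hand: 1
  force: 10

```text
time_s: 25.1
ee_pos: [0.5371, 0.0193, 0.0881]
eef_rot: [3.142, -0.0, -0.122]
force: [-0.9, -0.5, 1.7]
grip_width: 0.0248
grip_force: 10.0
```

Emit:
carry_out:
  motion:
    - [[0,0,0],0]
    - [[0,0,0],0]
    - [[0,0,0],0]
    - [[0,0,-0.01],0]
    - [[0,0,-0.03],0]
    - [[0,0,-0.05],0]
    - [[0,0,-0.05],0]
  force: 40

```text
time_s: 25.8
ee_pos: [0.5374, 0.0193, 0.0987]
eef_rot: [-3.141, -0.001, -0.122]
force: [0.1, -1.0, -3.3]
grip_width: 0.0229
grip_force: 40.0
```

The width shrank under force to 22.9 mm, which suggests the pads are on the cone and so sit higher than the stated TCP. I'll lower back, look and check.

Emit:
carry_out:
  motion:
    - [[0,0,0.02],0]
    - [[0,0,0.04],0]
    - [[0,0,0.05],0]
    - [[0,0,0.05],0]
  force: 5

```text
time_s: 26.2
ee_pos: [0.5374, 0.0192, 0.0882]
eef_rot: [3.142, -0.001, -0.122]
force: [-0.2, -1.1, 0.1]
grip_width: 0.0251
grip_force: 5.0
```

Run:
```python
from go import *
p,d=camera("scene"); cv2.imwrite("pics/s5.png",cv2.resize(p[130:210,270:370],(800,600),interpolation=2))
go((.537,.0197,.088,-.122))
o=ctrl.get_obs();A=R.from_euler("xyz",o["eef_rot"]);P=cloud("scene",d)
L=A.inv().apply((P-o["ee_pos"]).reshape(-1,3)).reshape(P.shape)*1000
X=L[(d>0)&(abs(L[...,0])<20)&(abs(L[...,1])<40)&(L[...,2]<5)&(L[...,2]>-90)]
for z in range(-90,5,6):
    Y=X[(X[:,2]>=z)&(X[:,2]<z+6)]
    if len(Y): print(z,len(Y),"y",np.percentile(Y[:,1],[0,25,50,75,100]).round(0),"x",Y[:,0].min().round(),Y[:,0].max().round())
```

```text
t 26.25 pos [537.3  19.2  88.2] rot [ 3.142e+00 -1.000e-03 -1.220e-01] F [-0.8 -0.6  0.8] w 25.0 gf 5.0 q6 1.66
[-0.002, -0.0021, 0.001] 0.0
-60 1 y [10. 10. 10. 10. 10.] x 8.0 8.0
-54 3 y [12. 13. 14. 14. 14.] x 7.0 9.0
-48 7 y [-1.  7. 11. 13. 21.] x 4.0 9.0
-42 11 y [-6. -2.  3. 12. 20.] x 4.0 11.0
-36 11 y [-8. -1.  2. 12. 21.] x 4.0 12.0
-30 5 y [-8. -8. -7. -3. -2.] x 9.0 12.0
-24 3 y [-11.  -9.  -7.  -5.  -3.] x 7.0 13.0
-18 9 y [-15. -13. -11.  -8.  -2.] x -3.0 13.0
-12 8 y [-15. -14. -12.  -7.  -1.] x -7.0 12.0
-6 12 y [-13. -12. -10.  -6.  -1.] x -7.0 12.0
0 26 y [-40. -28. -14. -11.  32.] x -18.0 17.0
```

View pics/s5.png

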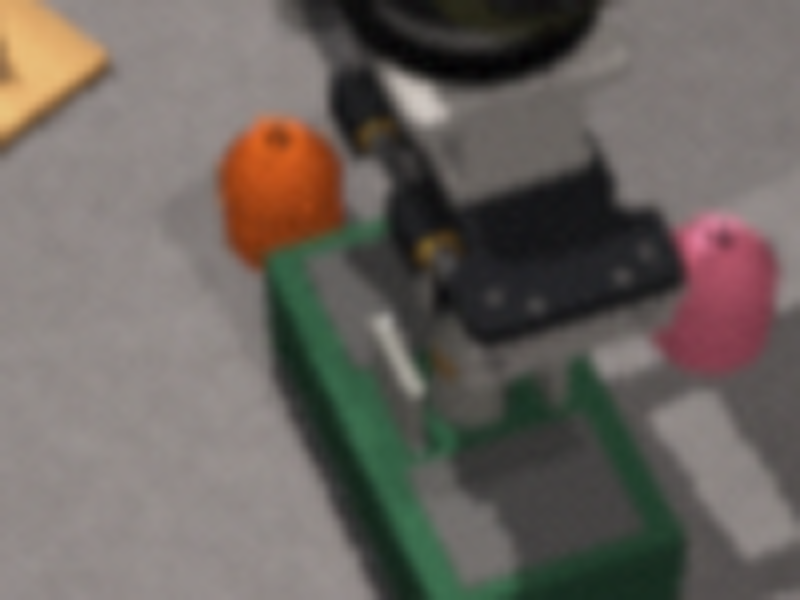

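The view shows the fingers ending around the brass band at (440,365), high on the bar. All the data put the real tips about 33 mm behind the stated TCP. I'll open, go lower while watching the force, and regrip.

Emit:
carry_out:
  motion:
    - [[0,0,0],0]
    - [[0,0,0],0]
    - [[0,0,0],0]
    - [[0,0,0],0]
    - [[0,0,0],0]
    - [[0,0,0.015],0]
    - [[0,0,0.03],0]
    - [[0,0,0.045],0]
    - [[0,0,0.06],0]
    - [[0,0,0.06],0]
  hand: 0

```text
time_s: 27.25
ee_pos: [0.5368, 0.0193, 0.0755]
eef_rot: [3.142, 0.001, -0.122]
force: [0.1, -0.6, 0.6]
grip_width: 0.047
grip_force: 0.0
```

Emit:
carry_out:
  motion:
    - [[0,0,0.01],0]
    - [[0,0,0.02],0]
    - [[0,0,0.03],0]
    - [[0,0,0.04],0]
    - [[0,0,0.05],0]
    - [[0,0,0.055],0]
    - [[0,0,0.055],0]

```text
time_s: 27.95
ee_pos: [0.537, 0.0193, 0.0649]
eef_rot: [-3.142, 0.0, -0.122]
force: [0.4, 0.0, -0.1]
grip_width: 0.0469
grip_force: 0.0
```

No contact force below the block-top level, so the tips are indeed shorter than stated. Gripping.

Emit:
carry_out:
  motion:
    - [[0,0,0],0]
    - [[0,0,0],0]
    - [[0,0,0],0]
    - [[0,0,0],0]
    - [[0,0,0],0]
    - [[0,0,0],0]
    - [[0,0,0],0]
  hand: 1
  force: 10

```text
time_s: 28.65
ee_pos: [0.5371, 0.0192, 0.0651]
eef_rot: [3.142, -0.0, -0.122]
force: [-0.7, -0.9, 0.8]
grip_width: 0.0253
grip_force: 10.0
```

Emit:
carry_out:
  motion:
    - [[0,0,0],0]
    - [[0,0,0],0]
    - [[0,0,0],0]
    - [[0,0,0],0]
  force: 40

```text
time_s: 29.05
ee_pos: [0.5372, 0.0192, 0.0651]
eef_rot: [3.142, -0.0, -0.122]
force: [0.4, -1.7, 1.6]
grip_width: 0.025
grip_force: 40.0
```

Emit:
carry_out:
  motion:
    - [[0,0,-0.01],0]
    - [[0,0,-0.03],0]
    - [[0,0,-0.06],0]
    - [[0,0,-0.09],0]
    - [[0,0,-0.12],0]
    - [[0,0,-0.12],0]

```text
time_s: 29.65
ee_pos: [0.5376, 0.0193, 0.0901]
eef_rot: [-3.141, -0.002, -0.122]
force: [0.2, 0.2, -4.2]
grip_width: 0.0251
grip_force: 40.0
```

Emit:
carry_out:
  motion:
    - [[0,0,-0.04],0]
    - [[0,0,-0.1],0]
    - [[0,0,-0.17],0]
    - [[0,0,-0.25],0]
    - [[0,0,-0.34],0]
    - [[0,0,-0.43],0]
    - [[0,0,-0.51],0]
    - [[0,0,-0.56],0]
    - [[0,0,-0.58],0]
    - [[0,0,-0.58],0]
    - [[0,0,-0.58],0]

```text
time_s: 30.75
ee_pos: [0.5368, 0.0193, 0.2044]
eef_rot: [3.141, 0.001, -0.122]
force: [-0.2, 0.1, -4.4]
grip_width: 0.0256
grip_force: 40.0
```

Run:
```python
from go import *
p,d=camera("scene"); cv2.imwrite("pics/s6.png",cv2.resize(p[110:210,270:370],(600,600),interpolation=2))
go((.4233,-.326,.205,-.122),(.4233,-.326,.205,-.78))
```

```text
t 30.8 pos [536.8  19.3 204.3] rot [ 3.141e+00  1.000e-03 -1.220e-01] F [-0.3 -0.6 -3.3] w 25.3 gf 40.0 q6 1.66
[-0.3533, 1.7826, -0.0034] 0.0
[-0.3533, 1.7826, -0.0034] 0.1047
```

View pics/s6.png

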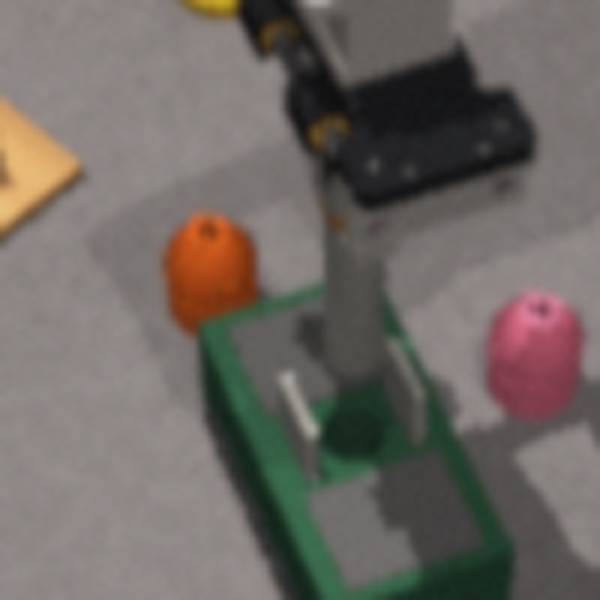

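The bar hangs upright and clear of the hole, which shows at (355,425). Carry it to the stand.

Emit:
carry_out:
  motion:
    - [[-0.01,0.06,0],0]
    - [[-0.03,0.16,0],0]
    - [[-0.055,0.28,0],0]
    - [[-0.08,0.4,0],0]
    - [[-0.105,0.53,0],0]
    - [[-0.13,0.66,0],0]
    - [[-0.155,0.78,0],0]
    - [[-0.178,0.9,0],0]
    - [[-0.198,1,0],0]

```text
time_s: 31.7
ee_pos: [0.4724, -0.1761, 0.2047]
eef_rot: [3.142, 0.001, -0.123]
force: [-0.1, 0.6, -3.9]
grip_width: 0.0251
grip_force: 40.0
```

Emit:
carry_out:
  motion:
    - [[-0.022,0.11,0],0]
    - [[-0.045,0.23,0],0]
    - [[-0.071,0.36,0],0]
    - [[-0.095,0.48,0],0]
    - [[-0.12,0.6,0],0]
    - [[-0.14,0.7,0],0]
    - [[-0.151,0.76,0],0]
    - [[-0.155,0.7826,0],0]
    - [[-0.155,0.7826,0],0]
    - [[-0.155,0.7826,0],0]
    - [[-0.155,0.7826,0],0]

```text
time_s: 32.8
ee_pos: [0.4239, -0.3254, 0.2051]
eef_rot: [-3.142, -0.0, -0.121]
force: [-0.4, -1.2, -3.9]
grip_width: 0.0252
grip_force: 40.0
```

Run:
```python
from go import *
p,d=camera("scene"); cv2.imwrite("pics/s7.png",cv2.resize(p[60:140,260:360],(800,600),interpolation=2))
go((.4233,-.326,.073,-.122))
```

```text
t 32.85 pos [ 423.9 -325.4  205.1] rot [ 3.142 -0.    -0.121] F [-0.1  0.2 -4.2] w 25.5 gf 40.0 q6 0.97
[-0.0029, 0.0032, 0.6606] 0.0002
```

View pics/s7.png

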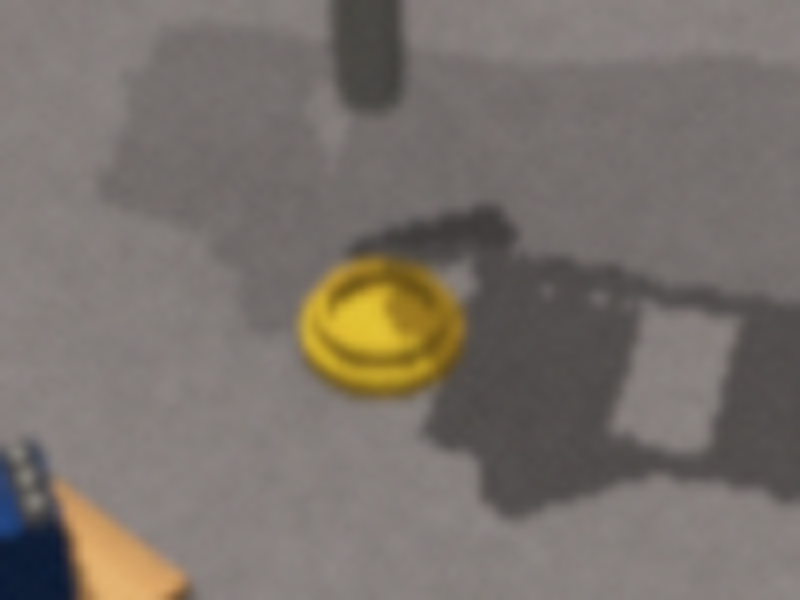

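The view shows the stand at (382,325) with the bar's lower end above it at (368,105). The estimate has about 9 mm of margin, so descend.

Emit:
carry_out:
  motion:
    - [[-0.003,0.003,0.06],0]
    - [[-0.003,0.003,0.16],0]
    - [[-0.003,0.003,0.27],0]
    - [[-0.003,0.003,0.38],0]
    - [[-0.003,0.003,0.47],0]
    - [[-0.003,0.003,0.53],0]
    - [[-0.003,0.003,0.56],0]
    - [[-0.003,0.003,0.58],0]
    - [[-0.003,0.003,0.6],0]
    - [[-0.003,0.003,0.615],0]
    - [[-0.003,0.003,0.625],0]
    - [[-0.003,0.003,0.625],0]

```text
time_s: 34.05
ee_pos: [0.423, -0.3265, 0.08]
eef_rot: [-3.142, 0.0, -0.122]
force: [-0.5, 0.3, -3.7]
grip_width: 0.0252
grip_force: 40.0
```

Emit:
carry_out:
  motion:
    - [[0,0,0.007],0]
    - [[0,0,0.014],0]
    - [[0,0,0.021],0]
    - [[0,0,0.027],0]
    - [[0,0,0.031],0]
    - [[0,0,0.031],0]

```text
time_s: 34.65
ee_pos: [0.423, -0.3265, 0.0737]
eef_rot: [-3.141, 0.0, -0.122]
force: [-0.7, -0.3, -4.6]
grip_width: 0.0252
grip_force: 40.0
```

Emit:
carry_out:
  motion:
    - [[0,0,0.004],0]
    - [[0,0,0.007],0]
    - [[0,0,0.01],0]
    - [[0,0,0.01],0]

```text
time_s: 35.05
ee_pos: [0.4231, -0.3266, 0.0721]
eef_rot: [3.141, -0.0, -0.122]
force: [-0.4, 0.2, -0.1]
grip_width: 0.0252
grip_force: 40.0
```

Contact came at the predicted height of 72 mm. Release gently and rise.

Emit:
carry_out:
  motion:
    - [[0,0,0],0]
    - [[0,0,0],0]
    - [[0,0,0],0]
  force: 5

```text
time_s: 35.35
ee_pos: [0.4231, -0.3267, 0.0721]
eef_rot: [3.141, -0.001, -0.122]
force: [-0.7, -0.4, 0.2]
grip_width: 0.0256
grip_force: 5.0
```

Emit:
carry_out:
  motion:
    - [[0,0,0],0]
    - [[0,0,0],0]
    - [[0,0,0],0]
    - [[0,0,0],0]
    - [[0,0,0],0]
    - [[0,0,0],0]
    - [[0,0,0],0]
    - [[0,0,0],0]
  hand: -1

```text
time_s: 36.15
ee_pos: [0.423, -0.3265, 0.0718]
eef_rot: [-3.142, 0.0, -0.122]
force: [0.2, 0.8, 0.2]
grip_width: 0.0864
grip_force: 0.0
```

Emit:
carry_out:
  motion:
    - [[0,0,-0.05],0]
    - [[0,0,-0.12],0]
    - [[0,0,-0.22],0]
    - [[0,0,-0.36],0]
    - [[0,0,-0.52],0]
    - [[0,0,-0.68],0]
    - [[0,0,-0.8],0]
    - [[0,0,-0.85],0]
    - [[0,0,-0.85],0]

```text
time_s: 37.05
ee_pos: [0.4232, -0.3268, 0.2434]
eef_rot: [3.14, -0.002, -0.122]
force: [0.5, -0.1, -0.6]
grip_width: 0.0944
grip_force: 0.0
```

Run:
```python
from seg import *
from go import go
go((.6174,-.2698,.23,1.4))
```

```text
t 37.05 pos [ 423.2 -326.8  243.4] rot [ 3.14e+00 -2.00e-03 -1.22e-01] F [ 0.5 -0.1 -0.6] w 94.4 gf 0.0 q6 0.97
[0.9289, -0.4009, 0.0669] -0.2422
```

Emit:
carry_out:
  motion:
    - [[0.1,-0.04,0],-0.02]
    - [[0.25,-0.1,0],-0.04]
    - [[0.42,-0.18,0],-0.065]
    - [[0.6,-0.26,0],-0.09]
    - [[0.75,-0.32,0],-0.11]
    - [[0.86,-0.37,0],-0.135]
    - [[0.92,-0.395,0],-0.16]
    - [[0.9289,-0.4009,0.02],-0.18]
    - [[0.9289,-0.4009,0.04],-0.205]
    - [[0.9289,-0.4009,0.067],-0.23]
    - [[0.9289,-0.4009,0.067],-0.2422]
    - [[0.9289,-0.4009,0.067],-0.2422]

```text
time_s: 38.25
ee_pos: [0.6168, -0.2693, 0.2267]
eef_rot: [-3.139, -0.001, 1.401]
force: [-1.1, 0.8, -0.6]
grip_width: 0.0939
grip_force: 0.0
```

Emit:
carry_out:
  motion:
    - [[0,0,0.1],0]
    - [[0,0,0.25],0]
    - [[0,0,0.4],0]
    - [[0,0,0.5],0]
    - [[0,0,0.5],0]
    - [[0,0,0.5],0]

```text
time_s: 38.85
ee_pos: [0.6172, -0.2696, 0.1288]
eef_rot: [-3.141, -0.0, 1.398]
force: [0.7, -0.4, 1.6]
grip_width: 0.0942
grip_force: 0.0
```

Run:
```python
from seg import *
from go import go
p,d=camera("scene"); cv2.imwrite("pics/s8.png",cv2.resize(p[60:180,230:390],(800,600),interpolation=2))
go((.6174,-.2698,.0177,1.401))
```

```text
t 38.9 pos [ 617.6 -269.7  129.6] rot [3.14  0.    1.399] F [-0.4  0.3  0.6] w 94.0 gf 0.0 q6 -0.29
[-0.0004, -0.0007, 0.5597] -0.0004
```

View pics/s8.png

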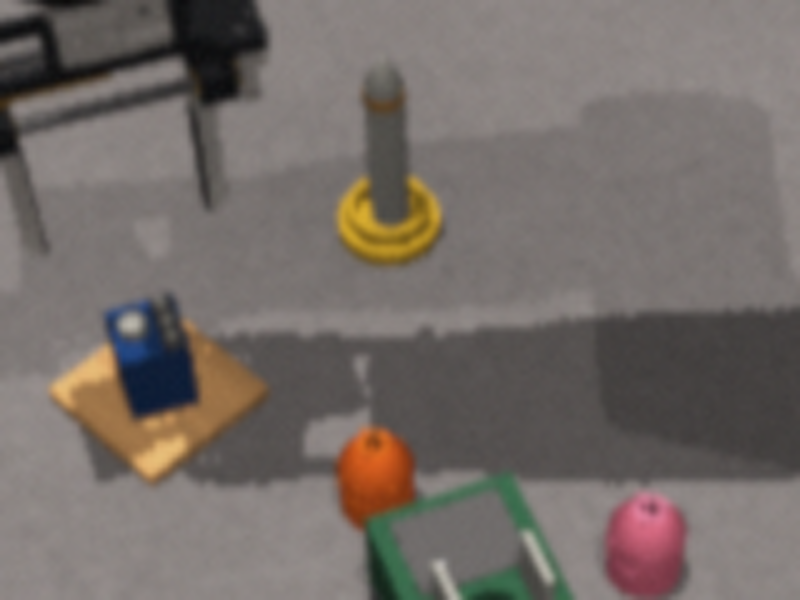

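The centre stands upright inside the yellow cup at (388,150), and the holder is upright on the board at (150,360). Regrasp the holder.

Emit:
carry_out:
  motion:
    - [[0,0,0.12],0]
    - [[0,0,0.26],0]
    - [[0,0,0.4],0]
    - [[0,0,0.49],0]
    - [[0,0,0.54],0]
    - [[0,0,0.558],0]
    - [[0,0,0.558],0]
    - [[0,0,0.558],0]

```text
time_s: 39.7
ee_pos: [0.6178, -0.2698, 0.0183]
eef_rot: [3.14, 0.001, 1.4]
force: [-0.3, -0.2, 0.9]
grip_width: 0.0944
grip_force: 0.0
```

Emit:
carry_out:
  motion:
    - [[0,0,0],0]
    - [[0,0,0],0]
    - [[0,0,0],0]
    - [[0,0,0],0]
    - [[0,0,0],0]
    - [[0,0,0],0]
    - [[0,0,0],0]
    - [[0,0,0],0]
    - [[0,0,0],0]
    - [[0,0,0],0]
  hand: 1
  force: 35

```text
time_s: 40.7
ee_pos: [0.6172, -0.2696, 0.0169]
eef_rot: [3.141, 0.0, 1.4]
force: [1.1, 0.1, 0.4]
grip_width: 0.0442
grip_force: 35.0
```

Emit:
carry_out:
  motion:
    - [[0,0,-0.04],0]
    - [[0,0,-0.12],0]
    - [[0,0,-0.24],0]
    - [[0,0,-0.38],0]
    - [[0,0,-0.54],0]
    - [[0,0,-0.7],0]
    - [[0,0,-0.84],0]
    - [[0,0,-0.94],0]
    - [[0,0,-0.99],0]
    - [[0,0,-0.99],0]
    - [[0,0,-0.99],0]

```text
time_s: 41.8
ee_pos: [0.6168, -0.2694, 0.2137]
eef_rot: [-3.14, -0.0, 1.4]
force: [0.3, -0.5, -8.4]
grip_width: 0.0437
grip_force: 35.0
```

Run:
```python
from go import go
go((.5425,.0639,.217,1.401))
```

```text
t 41.8 pos [ 616.8 -269.4  213.7] rot [-3.14 -0.    1.4 ] F [ 0.3 -0.5 -8.4] w 43.7 gf 35.0 q6 -0.3
[1.5789, -0.6493, -0.0164] -0.0002
```

Emit:
carry_out:
  motion:
    - [[0.08,-0.033,0],0]
    - [[0.2,-0.082,0],0]
    - [[0.33,-0.136,0],0]
    - [[0.46,-0.189,0],0]
    - [[0.59,-0.243,0],0]
    - [[0.72,-0.296,0],0]
    - [[0.84,-0.345,0],0]
    - [[0.93,-0.382,0],0]
    - [[1,-0.411,0],0]

```text
time_s: 42.7
ee_pos: [0.5694, -0.0572, 0.2137]
eef_rot: [-3.14, -0.0, 1.401]
force: [-0.8, -0.1, -7.2]
grip_width: 0.0437
grip_force: 35.0
```

Emit:
carry_out:
  motion:
    - [[0.11,-0.045,0],0]
    - [[0.23,-0.095,0],0]
    - [[0.35,-0.144,0],0]
    - [[0.45,-0.185,0],0]
    - [[0.53,-0.218,0],0]
    - [[0.57,-0.234,0],0]
    - [[0.579,-0.238,0],0]
    - [[0.579,-0.238,0.08],0]
    - [[0.579,-0.238,0.2],0]
    - [[0.579,-0.238,0.3],0]
    - [[0.579,-0.238,0.35],0]
    - [[0.579,-0.238,0.35],0]

```text
time_s: 43.9
ee_pos: [0.5425, 0.0631, 0.1436]
eef_rot: [-3.139, 0.001, 1.399]
force: [0.4, 0.5, -7.3]
grip_width: 0.0437
grip_force: 35.0
```

Emit:
carry_out:
  motion:
    - [[0,0,0],0]
    - [[0,0,0],0]

```text
time_s: 44.1
ee_pos: [0.5435, 0.0636, 0.146]
eef_rot: [3.14, -0.0, 1.4]
force: [-0.3, -0.1, -7.4]
grip_width: 0.0439
grip_force: 35.0
```

Run:
```python
from go import go
go((.5425,.0639,.0857,1.401))
```

```text
t 44.1 pos [543.5  63.6 146. ] rot [ 3.14 -0.    1.4 ] F [-0.3 -0.1 -7.4] w 43.9 gf 35.0 q6 0.22
[0.0007, -0.0054, 0.3014] -0.0002
```

Emit:
carry_out:
  motion:
    - [[0.001,-0.004,0.06],0]
    - [[0.001,-0.004,0.14],0]
    - [[0.001,-0.004,0.21],0]
    - [[0.001,-0.004,0.25],0]
    - [[0.001,-0.004,0.275],0]
    - [[0.001,-0.004,0.287],0]
    - [[0.001,-0.004,0.293],0]
    - [[0.001,-0.004,0.293],0]

```text
time_s: 44.9
ee_pos: [0.5424, 0.0641, 0.0865]
eef_rot: [3.141, -0.0, 1.4]
force: [-0.0, 0.7, -7.0]
grip_width: 0.0438
grip_force: 35.0
```

Emit:
carry_out:
  motion:
    - [[0,0,0.004],0]
    - [[0,0,0.008],0]
    - [[0,0,0.011],0]
    - [[0,0,0.011],0]

```text
time_s: 45.3
ee_pos: [0.5424, 0.0641, 0.0848]
eef_rot: [3.141, -0.0, 1.4]
force: [-3.8, -0.9, 3.4]
grip_width: 0.0434
grip_force: 35.0
```

Holder set down. Release, rise and go to the chuck.

Emit:
carry_out:
  motion:
    - [[0,0,0],0]
    - [[0,0,0],0]
    - [[0,0,0],0]
    - [[0,0,0],0]
    - [[0,0,0],0]
    - [[0,0,0],0]
    - [[0,0,0],0]
  hand: -1

```text
time_s: 46.0
ee_pos: [0.5422, 0.0641, 0.084]
eef_rot: [3.142, 0.0, 1.4]
force: [-0.3, -0.1, 0.6]
grip_width: 0.0931
grip_force: 0.0
```

Emit:
carry_out:
  motion:
    - [[0,0,-0.05],0]
    - [[0,0,-0.15],0]
    - [[0,0,-0.3],0]
    - [[0,0,-0.45],0]
    - [[0,0,-0.6],0]
    - [[0,0,-0.68],0]
    - [[0.1,0,-0.68],0]
    - [[0.3,0,-0.68],0]
    - [[0.5,0,-0.68],0]
    - [[0.65,0,-0.68],0]
    - [[0.7,0,-0.68],0]
    - [[0.7,0,-0.68],0]

```text
time_s: 47.2
ee_pos: [0.5659, 0.2028, 0.2202]
eef_rot: [-3.142, 0.0, 1.401]
force: [-0.8, -0.5, -0.8]
grip_width: 0.094
grip_force: 0.0
```

Run:
```python
from go import go
go((.485,.3245,.12,1.445),(.485,.3245,.005,1.445))
```

```text
t 47.2 pos [565.9 202.8 220.2] rot [-3.142  0.     1.401] F [-0.8 -0.5 -0.8] w 94.0 gf 0.0 q6 0.45
[0.5317, -0.5013, 0.5012] -0.0069
[0.5317, -0.5013, 1.0762] -0.0069
```

Emit:
carry_out:
  motion:
    - [[0.1,-0.1,0],0]
    - [[0.25,-0.24,0],0]
    - [[0.4,-0.38,0],0]
    - [[0.5,-0.47,0],-0.007]
    - [[0.5317,-0.5013,0],-0.007]
    - [[0.5317,-0.5013,0.05],-0.007]
    - [[0.5317,-0.5013,0.2],-0.007]
    - [[0.5317,-0.5013,0.38],-0.007]
    - [[0.5317,-0.5013,0.5],-0.007]
    - [[0.5317,-0.5013,0.5],-0.007]
    - [[0.5317,-0.5013,0.5],-0.007]

```text
time_s: 48.3
ee_pos: [0.4861, 0.3228, 0.1205]
eef_rot: [3.142, 0.0, 1.442]
force: [-1.2, -0.7, 0.2]
grip_width: 0.0943
grip_force: 0.0
```

Run:
```python
from go import go
go((.485,.3245,.006,1.445))
```

```text
t 48.3 pos [486.1 322.8 120.5] rot [3.142 0.    1.442] F [-1.2 -0.7  0.2] w 94.3 gf 0.0 q6 0.65
[0.0079, -0.0066, 0.5727] -0.0005
```

Emit:
carry_out:
  motion:
    - [[0.004,-0.004,0.12],0]
    - [[0.004,-0.004,0.26],0]
    - [[0.004,-0.004,0.4],0]
    - [[0.004,-0.004,0.5],0]
    - [[0.004,-0.004,0.55],0]
    - [[0.004,-0.004,0.571],0]
    - [[0.004,-0.004,0.571],0]
    - [[0.004,-0.004,0.571],0]

```text
time_s: 49.1
ee_pos: [0.4853, 0.325, 0.0072]
eef_rot: [3.14, -0.001, 1.444]
force: [-0.6, -0.1, -0.2]
grip_width: 0.0937
grip_force: 0.0
```

Emit:
carry_out:
  motion:
    - [[0,0,0],0]
    - [[0,0,0],0]
    - [[0,0,0],0]
    - [[0,0,0],0]
    - [[0,0,0],0]
    - [[0,0,0],0]
    - [[0,0,0],0]
    - [[0,0,0],0]
    - [[0,0,0],0]
    - [[0,0,0],0]
  hand: 1
  force: 35

```text
time_s: 50.1
ee_pos: [0.4847, 0.3248, 0.0059]
eef_rot: [3.141, -0.0, 1.444]
force: [1.8, 0.1, -0.8]
grip_width: 0.0452
grip_force: 35.0
```

Emit:
carry_out:
  motion:
    - [[0,0,-0.04],0]
    - [[0,0,-0.12],0]
    - [[0,0,-0.24],0]
    - [[0,0,-0.38],0]
    - [[0,0,-0.54],0]
    - [[0,0,-0.7],0]
    - [[0,0,-0.84],0]
    - [[0,0,-0.94],0]
    - [[0,0,-1],0]
    - [[0,0,-1],0]
    - [[0,0,-1],0]

```text
time_s: 51.2
ee_pos: [0.4841, 0.3245, 0.2045]
eef_rot: [-3.14, 0.001, 1.444]
force: [-0.6, 0.5, -9.2]
grip_width: 0.0453
grip_force: 35.0
```

Run:
```python
from seg import *
from go import go
go((.5321,-.0252,.205,1.445))
for n in("top","scene"):
    p,d=camera(n); H,P=hsv(n,p,d); h,s,v=cv2.split(H); a=d>0
    b=pick(P,a&(h>100)&(h<130)&(s>80),(.54,.06),.06,.128,.142); print("holder",rect(b),len(b))
```

```text
t 51.2 pos [484.1 324.5 204.5] rot [-3.140e+00  1.000e-03  1.444e+00] F [-0.6  0.5 -9.2] w 45.3 gf 35.0 q6 0.65
[-1.7042, 0.4593, -0.0024] -0.0002
holder (array([541.8,  63.1]), array([43.4, 42.8]), 79.6) 90
holder (array([545.8,  65.1]), array([44.3, 39.5]), 82.5) 140
```

Both cameras put the holder back within about 1 mm of where it started. Carry the chuck back.

Emit:
carry_out:
  motion:
    - [[-0.08,0.022,0],0]
    - [[-0.2,0.054,0],0]
    - [[-0.33,0.089,0],0]
    - [[-0.46,0.124,0],0]
    - [[-0.59,0.159,0],0]
    - [[-0.72,0.194,0],0]
    - [[-0.86,0.232,0],0]
    - [[-1,0.27,0],0]

```text
time_s: 52.1
ee_pos: [0.5125, 0.1177, 0.2052]
eef_rot: [-3.141, 0.0, 1.444]
force: [1.5, 0.0, -8.1]
grip_width: 0.0447
grip_force: 35.0
```

Emit:
carry_out:
  motion:
    - [[-0.12,0.032,0],0]
    - [[-0.25,0.067,0],0]
    - [[-0.38,0.102,0],0]
    - [[-0.5,0.135,0],0]
    - [[-0.6,0.162,0],0]
    - [[-0.67,0.181,0],0]
    - [[-0.704,0.19,0],0]
    - [[-0.704,0.19,0.06],0]
    - [[-0.704,0.19,0.18],0]
    - [[-0.704,0.19,0.3],0]
    - [[-0.704,0.19,0.38],0]
    - [[-0.704,0.19,0.38],0]

```text
time_s: 53.3
ee_pos: [0.5311, -0.0239, 0.1269]
eef_rot: [-3.137, -0.0, 1.445]
force: [0.2, 1.4, -8.3]
grip_width: 0.0452
grip_force: 35.0
```

Emit:
carry_out:
  motion:
    - [[0,0,0],0]
    - [[0,0,0],0]

```text
time_s: 53.5
ee_pos: [0.5332, -0.0246, 0.1308]
eef_rot: [3.14, -0.0, 1.444]
force: [0.0, -0.2, -7.7]
grip_width: 0.0449
grip_force: 35.0
```

Run:
```python
from go import go
go((.5321,-.0252,.074,1.445))
```

```text
t 53.5 pos [533.2 -24.6 130.8] rot [ 3.14  -0.     1.444] F [ 0.  -0.2 -7.7] w 44.9 gf 35.0 q6 0.01
[-0.0035, -0.0052, 0.284] -0.0001
```

Emit:
carry_out:
  motion:
    - [[-0.003,-0.004,0.06],0]
    - [[-0.003,-0.004,0.13],0]
    - [[-0.003,-0.004,0.19],0]
    - [[-0.003,-0.004,0.23],0]
    - [[-0.003,-0.004,0.255],0]
    - [[-0.003,-0.004,0.268],0]
    - [[-0.003,-0.004,0.275],0]
    - [[-0.003,-0.004,0.275],0]

```text
time_s: 54.3
ee_pos: [0.532, -0.0254, 0.075]
eef_rot: [3.141, -0.0, 1.444]
force: [0.1, -0.4, -8.8]
grip_width: 0.0448
grip_force: 35.0
```

Emit:
carry_out:
  motion:
    - [[0,0,0.004],0]
    - [[0,0,0.008],0]
    - [[0,0,0.008],0]

```text
time_s: 54.6
ee_pos: [0.5321, -0.0255, 0.0738]
eef_rot: [3.141, 0.0, 1.444]
force: [-1.9, 0.7, -1.9]
grip_width: 0.045
grip_force: 35.0
```

Emit:
carry_out:
  motion:
    - [[0,0,0.002],0]
    - [[0,0,0.002],0]

```text
time_s: 54.8
ee_pos: [0.5321, -0.0255, 0.0738]
eef_rot: [3.141, 0.0, 1.444]
force: [-4.4, 0.9, 5.9]
grip_width: 0.0447
grip_force: 35.0
```

Emit:
carry_out:
  motion:
    - [[0,0,0],0]
    - [[0,0,0],0]
    - [[0,0,0],0]
    - [[0,0,0],0]
    - [[0,0,0],0]
    - [[0,0,0],0]
    - [[0,0,0],0]
  hand: -1

```text
time_s: 55.5
ee_pos: [0.5319, -0.0254, 0.0728]
eef_rot: [-3.142, 0.0, 1.444]
force: [-0.6, 0.0, -0.3]
grip_width: 0.0933
grip_force: 0.0
```

Emit:
carry_out:
  motion:
    - [[0,0,-0.05],0]
    - [[0,0,-0.15],0]
    - [[0,0,-0.3],0]
    - [[0,0,-0.5],0]
    - [[0,0,-0.7],0]
    - [[0,0,-0.8],0]
    - [[0,-0.1,-0.8],0]
    - [[0,-0.3,-0.8],0]
    - [[0,-0.5,-0.8],0]
    - [[0,-0.6,-0.8],0]
    - [[0,-0.6,-0.8],0]
    - [[0,-0.6,-0.8],0]

```text
time_s: 56.7
ee_pos: [0.4132, -0.0103, 0.2337]
eef_rot: [3.14, -0.0, 1.444]
force: [0.8, -0.1, 0.2]
grip_width: 0.0939
grip_force: 0.0
```

Run:
```python
from seg import *
from go import go
go()
for n in("top","scene"):
    p,d=camera(n); H,P=hsv(n,p,d); h,s,v=cv2.split(H); a=d>0
    b=pick(P,a&(h>100)&(h<130)&(s>80),(.54,.06),.06,.128,.142); print("holder",rect(b),len(b))
    b=pick(P,a,(.531,-.026),.03,.137,.15); print("chuck nose",rect(b),b.mean(0) if len(b) else 0)
    b=pick(P,a,(.423,-.326),.03,.13,.16); print("cone",rect(b),len(b))
    if n=="scene": cv2.imwrite("pics/s9.png",cv2.resize(p[80:220,230:400],(729,600),interpolation=2))
```

```text
t 56.7 pos [413.2 -10.3 233.7] rot [ 3.14  -0.     1.444] F [ 0.8 -0.1  0.2] w 93.9 gf 0.0 q6 0.01
holder (array([542.1,  62.9]), array([43.4, 42.4]), 80.3) 96
chuck nose (array([531.1, -30.6]), array([28.1, 25. ]), 89.1) [ 0.53147753 -0.02866434  0.14194124]
cone (array([ 421.9, -326.5]), array([22., 20.]), 38.8) 41
holder (array([545.2,  65.8]), array([45.2, 40.4]), 79.6) 140
chuck nose (array([533.1, -26.1]), array([23.3, 27.3]), 74.3) [ 0.5329306  -0.02478214  0.14157977]
cone (array([ 425.4, -321. ]), array([16.4, 21.5]), 44.9) 39
```

View pics/s9.png

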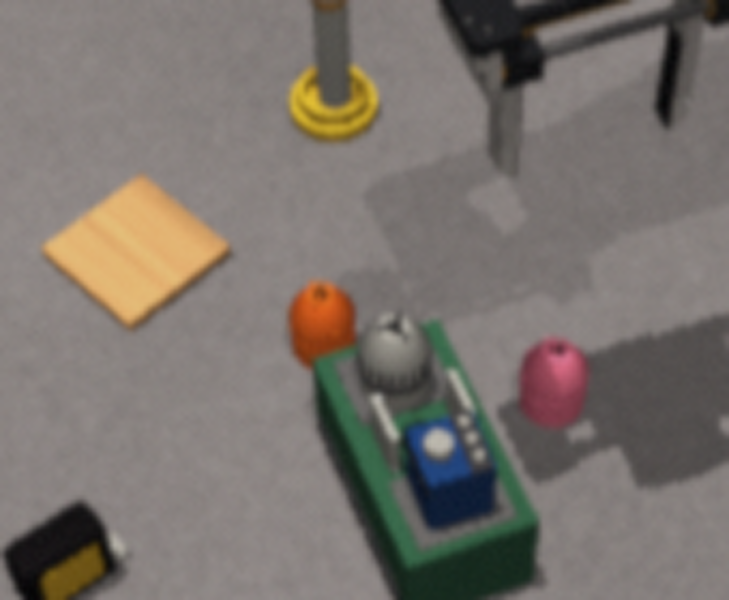

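The chuck (395,355) and the holder (450,465) are back upright in their places, about 1 mm from the start. The centre stands in the cup (333,60), and the gripper is clear.

```bash
python3 -c "
from station import ctrl
print(ctrl.hand_in())"
```

```text
the job is handed in; nothing more can be done
None
```

The job is done and handed in: the centre stands upright in the yellow cup, and the holder and chuck are back upright on the tool block about 1 mm from where they started; the bin, bottle and tape measure were not touched.

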